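Clamp a pair of study casts in the bite press, stopping at the clutch's first slip

ROBOT

A 6-joint arm with a two-finger parallel gripper is mounted at the origin on a cart in front of the work surface, level with it; the furniture and walls round the work are solid. World frame = base frame: x ahead of the robot, y to its left, z up, the work surface at z = 0. Lengths are in m, angles in degrees, forces in N, time in s.
With the tool pointing down it reaches from about 0.375 to 0.9 m from the base axis. Payload 3.1 kg.
Tool frame: the origin (TCP) lies at the very end of the fingers, on their centre line; the grasp point (between the pads) lies 19 mm behind it; x points along the fingers, z is the direction in which the jaws open and shut, and the axes are right-handed (so a half turn about x gives the same grasp; the last joint's range is limited). The gripper opens to 87 mm and grips with 3 to 60 N. Pads are 19 mm wide; open, the fingers measure 117 mm over their backs; the gripper's body (75 mm by 190 mm) begins 51 mm behind the grasp point.
Start: joints at [59.387, 30.224, 82.088, -0, 67.689, -10.227], TCP at [0.218, 0.586, 0.187] pointing down, gripper open.
Joint ranges: [-176.69, 176.69], [-43.24, 126.21], [12.49, 139.97], [-82, 262], [0, 151.66], [-163.58, 163.58]. Speed limits (degrees/s): [159.86, 159.86, 180, 180, 180, 180].

INTERFACE

Orientations are given as a 3x3 rotation matrix whose columns are the frame's x, y, z axes.
In Python, from rig import bot gives the robot as it stands.
- The arm moves only by the tool send_rows, never from a script. Its arguments are lists of equal length, an entry for each row: "fingers": the opening, from 0 (shut) to 1 (fully open); "dp": the shift along the world's x, y, z in mm, a list of three; "turn": the turn, a rotation vector about the world's x, y, z in rad, a list of three. In form: {"fingers": [fingers, ...], "dp": [[tx, ty, tz], ...], "turn": [[rx, ry, rz], ...]}. A call has 1 to 10 rows; each row is the pose to reach, as a shift and turn from the pose measured when the call began; what a row does not reach only later rows make up. A row lasts 1/12 s, in which the tool goes at most 41.7 mm and 7.16 degrees, less where a joint would pass 70% of its speed; a pose out of reach is approached as far as the arm can. A call with a gripper value outside its range is refused whole. The fingers move at their own pace and stop on an object; the grip force is fixed at half the most. Time passes only in rows, so rows that repeat a pose let the fingers close. It gives the time, the measured TCP pose, the force and the opening at its end, in the units of the state.
- bot.read_state(): the state, without advancing time (a new reading comes with each control period).
- bot.capture(name): name is "scene" or "top" or "wrist"; returns a dict with "img" (480x640x3 uint8, blue, green, red), "z_map" (480x640 float32, m along the optical axis (not along the pixel's ray), 0 where there is no reading), "mtx" (3x3 intrinsics, pixels), "origin" and "orientation" of the camera in the world; the wrist camera has in their place "hand_eye" (4x4, takes a point from camera to tool coordinates, whose origin is the TCP and whose axes are the tool frame's). Camera axes: x right, y up, looking along -z (the intrinsics and any distortion apply to the point x, -y, -z); pixel columns grow to the right and rows downward; lengths in m; the calibration is good to about 2 mm. The wrist camera is an equidistant fisheye: a pixel r from the principal point sees the ray r / f radians off the axis. A picture is of the moment at which its call begins: read the wrist's pose just before it.
- bot.hand_in(): hands the job in, once; it reports no verdict.
The state is a dict: "time_s": time; "joint_positions": joint angles; "qvel": joint speeds; "tau": joint torques, N m; "position": TCP position; "tcp_rot": TCP orientation; "force": force on the tool from outside, world axes, zero at the start; "moment": the same for the moment, N m; "opening": opening from 0.0 (shut) to 1.0 (fully open).
Only numpy, scipy, OpenCV 4.12 (cv2) and the standard library are available. Lean on these libraries where they do the work, as an engineer would, in place of code of your own. Each camera call takes 0.05 s, during which the arm holds its last target.

TASK

The two plaster study casts stand in their bite on the little blue bite press; clamp them there so that the bite is held for mounting. Swing the press's arm in over them, right up to its stop, then turn the black knob on the arm clockwise until its slip clutch gives way for the first time (the knob turns on while the silver graduated skirt below it stands still) and stop there: driven on by more than about a sixth of a turn of slip, the clutch wears and jolts the casts. Let go of the knob and leave the arm in, the screw tight, the casts standing where they are and the bowl, bottle and impression tray beside them undisturbed.

Things in the scene. Friction and masses are not known exactly. Their poses are not given: they have to be found in the camera images.
- bite_press: Fixed bench press: blue base plate 150 x 104 mm, 14 mm high, black rubber seat mat (top at 16 mm), upright steel column (20 mm thick) at one end. Origin: on the worktop under the middle of the mat; also the screw axis once the arm is in. x points from seat to column (its axis 80 mm along +x, away from the robot), y left, z up. It stands yawed up to 0.4 rad either way.
- swing_arm (a joint): Angle of the press's aluminium arm about the column, rad. 0: fully in, against its stop, pointing along the press's -x, pad over the casts. Grows counter-clockwise seen from above, out to the press's -y side (limit 1.5; starts 0.5 to 1.1). Even drag of 0.12 N m (1.5 N at the knob); it stays where it is left. Close it by pushing arm or knob sideways, or with the knob held.
- column_axis (a point): Point on the column's axis at the underside of the arm, 92 mm over the worktop. Its axes turn with the arm; the knob's axis lies 80 mm along its -x. The arm is 19 mm wide (29 mm round boss under the knob) and lies 92 to 106 mm over the worktop; a low cap on the column reaches 112 mm.
- knob_grip (a point): Centre of the black ribbed knob: round, 34 mm across, 24 mm high, upright axis, this point 139 mm over the worktop (top 151, bottom 127); below it a 21 mm neck, 15 mm free down to the skirt. Grip it from above at any yaw; its height stays as it turns. A white line runs to its rim along this point's -x. Clockwise from above tightens: 0.035 N m, rising to 0.06 N m at slip.
- skirt (a joint): Turn of the screw and its silver skirt, rad, growing clockwise from above (tightening). The skirt: a disc 49 mm across, 107 to 112 mm over the worktop under the knob, a black tick every 30 degrees, one red mark. It turns with the knob until the clutch slips, then stands still. A turn lowers the pad 8 mm. It starts 3 rad or more from its upper end; the screw holds itself when let go.
- knob (a joint): Slip of the clutch: angle of the knob against the skirt, rad, growing when the knob slips on clockwise. 0 at the start, when the knob's white line points at the skirt's red mark; it stays near 0 until the clutch slips, and the slip remains when the knob is let go. Wanted at the end: 0.1 to 1.05.
- pressure_pad: Round steel pad with black rubber face, 28 mm across, under the arm on the screw axis. Slides straight down as the screw turns, does not rotate. Origin: middle of its lower face. It starts 2 to 5 mm above the height of the casts' top, so 1.6 to 4 rad of screw bring it down and about 0.2 rad more press it home. Tight, it presses with about 19 N.
- cast_lower: Tan plaster cast of a lower jaw, 58 x 64 mm, standing base down on the press's seat mat, loose. Origin: centre of its underside.
- cast_upper: Cream-white plaster cast of an upper jaw, 65 x 62 mm, loose, standing upside down on the lower one, teeth on teeth, its flat base up. Origin: centre of that flat base, 54 mm above the underside of the lower cast (70 mm over the worktop); its own z points down.
- mixing_bowl: Green rubber mixing bowl, 120 mm across, 67 mm high, a bystander. Origin: centre of its underside.
- drop_bottle: Small white dropper bottle with a blue cap, 26 mm across, 68 mm high, a bystander. Origin: centre of its underside.
- impression_tray: Steel impression tray, 85 x 79 x 18 mm, a bystander. Origin: centre of its underside.
Things that resemble listed ones, but are neither listed nor needed, are in the scene too. Leave any purple or red look-alike of the cast_upper alone.

How it is judged:
By the outcome, as a careful person would: the job done as asked, in the order asked, and still so for the second after the job is handed in, with the robot touching nothing.
It also fails if it takes over 64 s, if anything falls off the work surface, if the arm or the gripper's body presses on something with over 40 N, if the wrist force passes 120 N, or if a joint passes its speed limit or range.

## Working session

There is one attempt and no reset: what is moved stays moved. The work goes in short steps, Python scripts to look and compute and a tool call to move; the robot and the scene stay as the last step left them, time stands still between calls to the robot, and variables do not carry over. Pictures are saved under pics/ and viewed, and the job is handed in when it is done.

Besides the shell and the picture viewer there is one more tool, called after "Call:" as a command line: name --argument value ..., lists and objects as JSON in quotes. send_rows: Moves the arm, as the interface text tells. Its arguments: {"type":"object","properties":{"fingers":{"type":"array","items":{"type":"number"}},"dp":{"type":"array","items":{"type":"array","items":{"type":"number"}}},"turn":{"type":"array","items":{"type":"array","items":{"type":"number"}}}},"required":["fingers","dp","turn"]}

```bash
mkdir -p pics; ls
python3 - <<'E'
from rig import bot
import cv2,numpy as np,pickle
s=bot.read_state(); print(s)
d={}
for n in ["scene","top","wrist"]:
    c=bot.capture(n); d[n]=c; cv2.imwrite(f"pics/{n}0.png",c["img"]); print(n,c["mtx"],c.get("origin"),c.get("orientation"),c.get("hand_eye"),[k for k in c])
pickle.dump((s,d),open("c0.pkl","wb"))
E
```

```text
pics
{'time_s': 0.0, 'joint_positions': array([ 5.93881969e+01,  3.02791615e+01,  8.21577700e+01, -8.95400741e-04,
        6.76887976e+01, -1.02261537e+01]), 'qvel': array([-0.06791057,  0.02252555, -0.07745674,  0.02173909, -0.04450587,
       -0.0541007 ]), 'tau': array([ 2.21453238e-04, -4.40036631e+01, -1.76596856e+01,  6.34972542e-02,
        5.78921009e-02, -1.61001872e-04]), 'position': array([0.21725109, 0.58515019, 0.18636195]), 'tcp_rot': array([[-1.10497957e-03, -9.37371130e-01,  3.48330510e-01],
       [-1.89593225e-03,  3.48332060e-01,  9.37369288e-01],
       [-9.99997592e-01,  3.75362867e-04, -2.16209196e-03]]), 'force': array([ 0.72042085, -0.39981197, -0.54344296]), 'moment': array([-0.00266628, -0.02250684,  0.01532681]), 'opening': 1.0024089502487867}
scene [[453.320747     0.         313.95012285]
 [  0.         453.320747   240.50347281]
 [  0.           0.           1.        ]] [ 0.12385525 -0.43826171  0.79600317] [[ 0.85312172  0.40531494 -0.32848612]
 [-0.52169209  0.65727063 -0.54390503]
 [-0.00454855  0.6353858   0.77218145]] None ['img', 'z_map', 'mtx', 'origin', 'orientation']
top [[461.44683513   0.         314.1557827 ]
 [  0.         461.44683513 241.51868427]
 [  0.           0.           1.        ]] [0.33687966 0.04975627 1.09796435] [[ 9.59171271e-03  9.94418830e-01 -1.05067552e-01]
 [-9.99953918e-01  9.58070237e-03 -6.09511372e-04]
 [ 4.00511360e-04  1.05068557e-01  9.94464900e-01]] None ['img', 'z_map', 'mtx', 'origin', 'orientation']
wrist [[371.64829954   0.         316.2472014 ]
 [  0.         371.64829954 245.77532086]
 [  0.           0.           1.        ]] None None [[ 1.66499740e-04  2.71963308e-01 -9.62307607e-01 -1.96322858e-01]
 [ 1.83935799e-04  9.62307596e-01  2.71963337e-01  7.47757216e-02]
 [ 9.99999969e-01 -2.22284643e-04  1.10200176e-04 -1.30453135e-04]
 [ 0.00000000e+00  0.00000000e+00  0.00000000e+00  1.00000000e+00]] ['img', 'z_map', 'mtx', 'hand_eye']
```

View pics/scene0.png

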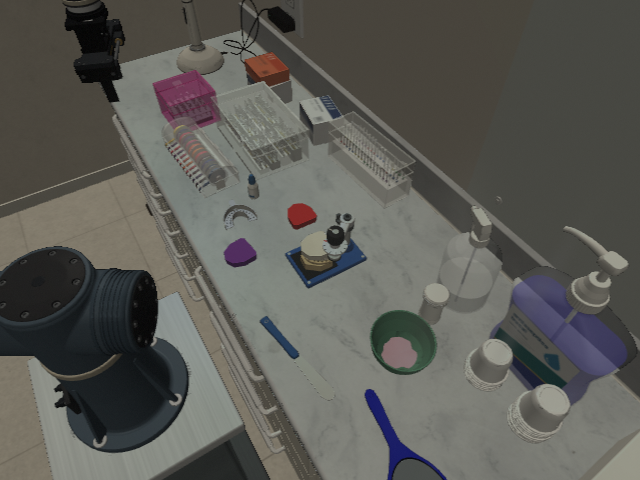

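View pics/top0.png

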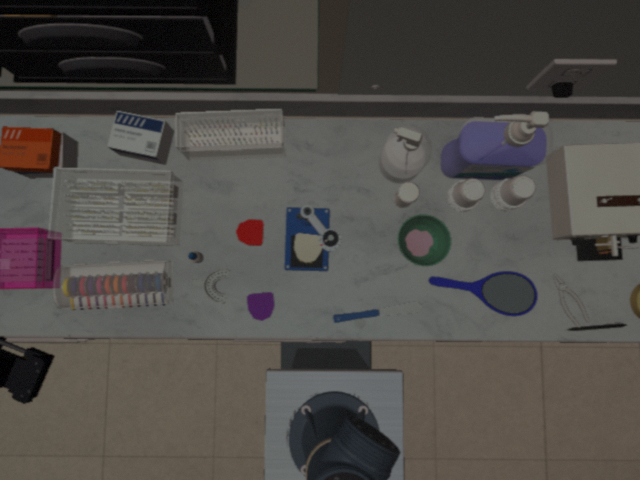

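View pics/wrist0.png

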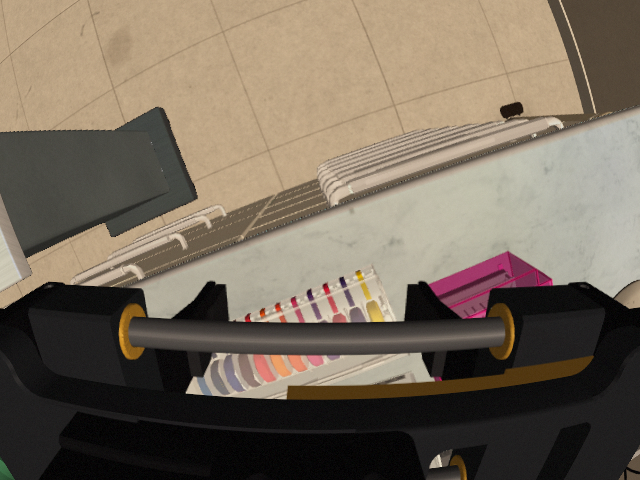

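The scene and top views show the press at top pixel (307,238), with the column at (307,211) and the knob at (330,239). The arm is swung out to the right (-y). The purple and red look-alikes lie to the left. I'll measure next.

```bash
cat > h.py <<'E'
import numpy as np,cv2,pickle
def pix2plane(c,u,v,z):
    K=c["mtx"];R=np.array(c["orientation"]);o=np.array(c["origin"])
    r=np.array([(u-K[0,2])/K[0,0],-(v-K[1,2])/K[1,1],-1.]);d=R@r
    return o+d*(z-o[2])/d[2]
def cloud(c):
    K=c["mtx"];R=np.array(c["orientation"]);o=np.array(c["origin"]);z=c["z_map"]
    v,u=np.mgrid[:480,:640]
    P=np.stack([(u-K[0,2])/K[0,0]*z,-(v-K[1,2])/K[1,1]*z,-z],-1)@R.T+o
    P[z==0]=np.nan
    return P
E
python3 - <<'E'
from h import *
s,d=pickle.load(open("c0.pkl","rb"))
for n,(x0,x1,y0,y1) in {"top":(270,470,190,290),"scene":(270,390,190,300)}.items():
    c=d[n]; im=c["img"][y0:y1,x0:x1]; f=min(800//im.shape[1],600//im.shape[0]); cv2.imwrite(f"pics/z_{n}.png",cv2.resize(im,None,fx=f,fy=f,interpolation=cv2.INTER_CUBIC)); print(n,f)
    P=cloud(c)
    hsv=cv2.cvtColor(c["img"],cv2.COLOR_BGR2HSV)
    m=cv2.inRange(hsv,(100,120,40),(125,255,255)); box=np.zeros_like(m);box[y0:y1,x0:x1 if n=="scene" else 350]=255; m&=box
    cs,_=cv2.findContours(m,0,2); pts=np.vstack([q for q in cs if cv2.contourArea(q)>20])[:,0]
    W=np.array([pix2plane(c,u,v,.014)[:2] for u,v in pts],np.float32)
    r=cv2.minAreaRect(W*1000); print("plate",r)
    for zl,zh in [(.146,.156),(.107,.116),(.088,.108),(.064,.078)]:
        q=(P[...,2]>zl)&(P[...,2]<zh)&(box>0)
        print(zl,q.sum(),np.nanmedian(P[q],0) if q.sum() else None, np.nanmin(P[q],0),np.nanmax(P[q],0))
E
```

```text
top 4
plate ((458.0679626464844, 68.13827514648438), (98.39019775390625, 145.29965209960938), 88.794189453125)
0.146 196 [0.44474643 0.01576766 0.1510551 ] [0.42993775 0.00095489 0.14640855] [0.46164818 0.03219817 0.15511821]
0.107 299 [0.45791342 0.03351016 0.11110812] [ 0.42282738 -0.00741391  0.10700045] [0.52128709 0.079657   0.1155215 ]
0.088 282 [0.49277817 0.05340618 0.10509906] [0.44921915 0.02497541 0.08833021] [0.52191393 0.08874042 0.10799687]
0.064 641 [0.43303123 0.06620125 0.07026838] [0.39916164 0.03488307 0.06473456] [0.46480187 0.09556709 0.0758584 ]
scene 5
plate ((454.7993469238281, 62.171630859375), (103.36710357666016, 146.88665771484375), 88.7183609008789)
0.146 198 [0.44138859 0.01293271 0.15087692] [ 0.42630913 -0.00187955  0.14659264] [0.45924929 0.02961637 0.15432252]
0.107 326 [0.44070429 0.0097568  0.11139097] [ 0.41823057 -0.00906998  0.10702621] [0.51499057 0.07508108 0.11598608]
0.088 225 [0.49534248 0.05475279 0.10480192] [ 0.41906279 -0.0082904   0.08811343] [0.52114856 0.08866062 0.1079557 ]
0.064 561 [0.42614485 0.06512423 0.06984026] [0.39662057 0.00138808 0.06405832] [0.51399155 0.09494006 0.07781407]
```

View pics/z_top.png

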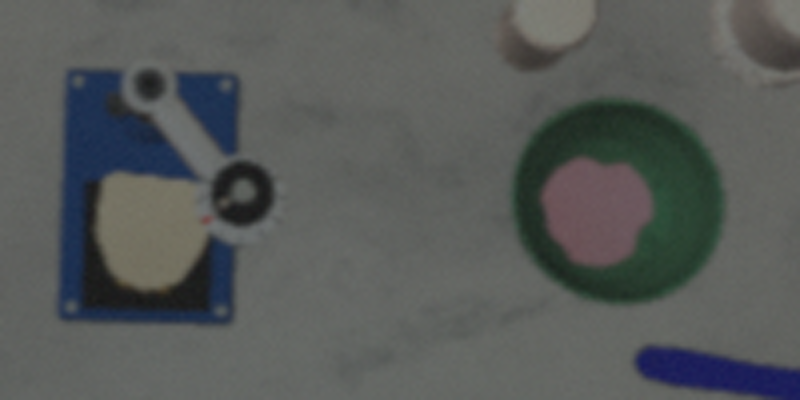

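View pics/z_scene.png

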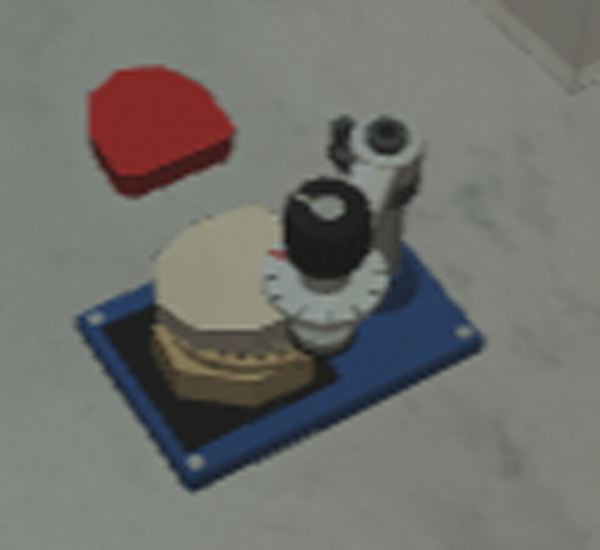

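Run:
```python
from h import *
s,d=pickle.load(open("c0.pkl","rb"))
t,sc=d["top"],d["scene"]
T=lambda u,v,z:pix2plane(t,270+(u-1.5)/4,190+(v-1.5)/4,z)
S=lambda u,v,z:pix2plane(sc,270+(u-2)/5,190+(v-2)/5,z)
print("col",T(149,84,.112),S(386,134,.112))
print("knob",T(242,192,.151),S(327,205,.151))
q=[T(*p,.014) for p in[(79,82),(228,84),(70,307),(221,311)]];print(np.array(q))
print([S(*p,.014) for p in[(96,318),(195,462),(464,332)]])
a=(q[0]+q[1])/2-(q[2]+q[3])/2; print(np.degrees(np.arctan2(a[1],a[0])))
P=cloud(t)
for n in ["top","scene"]:
    P=cloud(d[n]);m=(abs(P[...,2]-.151)<.003)&(abs(P[...,0]-.443)<.03)&(abs(P[...,1]-.014)<.03)
    print(cv2.minEnclosingCircle((P[m][:,:2]*1000).astype(np.float32)))
```

```text
col [0.50811608 0.06675925 0.112     ] [0.50520387 0.06270648 0.112     ]
knob [0.44533306 0.01743206 0.151     ] [0.44440064 0.01586062 0.151     ]
[[0.52593854 0.11009626 0.014     ]
 [0.52559007 0.02146682 0.014     ]
 [0.39208894 0.11334204 0.014     ]
 [0.39059331 0.02466478 0.014     ]]
[array([0.39102034, 0.11075679, 0.014     ]), array([0.38881019, 0.02314358, 0.014     ]), array([0.52333887, 0.02015754, 0.014     ])]
-1.3730066237632423
((445.6539611816406, 16.5259952545166), 16.43223762512207)
((442.7310791015625, 14.13895034790039), 16.51873207092285)
```

Call:
send_rows --fingers '[1, 1, 1, 1, 1, 1, 1, 1, 1, 1]' --dp '[[15, -35, 24], [30, -70, 24], [45, -110, 24], [60, -150, 24], [75, -190, 24], [90, -225, 24], [105, -260, 24], [120, -300, 24], [135, -340, 24], [150, -380, 24]]' --turn '[[0, 0, 0.1], [0, 0, 0.2], [0, 0, 0.3], [0, 0, 0.4], [0, 0, 0.5], [0, 0, 0.6], [0, 0, 0.7], [0, 0, 0.8], [0, 0, 0.9], [0, 0, 1.0]]'

```text
time_s: 0.98
position: [0.3624, 0.2179, 0.2106]
tcp_rot: [[0.001, -0.806, -0.592], [-0.002, -0.592, 0.806], [-1.0, 0.0, -0.002]]
force: [0.7, 0.1, 0.1]
opening: 0.995
```

Call:
send_rows --fingers '[1, 1, 1, 1, 1, 1, 1, 1, 1]' --dp '[[15, -37, 0], [30, -74, 0], [45, -111, 0], [60, -148, 0], [72, -178, 0], [80, -197, 0], [82, -202, 0], [82, -202, 0], [82, -202, 0]]' --turn '[[0, 0, 0.04], [0, 0, 0.04], [0, 0, 0.04], [0, 0, 0.04], [0, 0, 0.04], [0, 0, 0.04], [0, 0, 0.04], [0, 0, 0.04], [0, 0, 0.04]]'

```text
time_s: 1.73
position: [0.4435, 0.0166, 0.2103]
tcp_rot: [[-0.001, -0.782, -0.624], [-0.001, -0.624, 0.782], [-1.0, 0.001, -0.0]]
force: [0.0, 0.4, 0.8]
opening: 0.998
```

```bash
cat > look.py <<'E'
import sys
from h import *
from rig import bot
tag=sys.argv[1]
s=bot.read_state(); print(s["time_s"],"j",np.round(s["joint_positions"],1),"p",s["position"].round(4),"F",s["force"].round(2),"M",s["moment"].round(3),"op",round(s["opening"],3), "yaw",np.degrees(np.arctan2(s["tcp_rot"][1,2],s["tcp_rot"][0,2])).round(1))
d={}
for n in sys.argv[2:]:
    c=bot.capture(n); d[n]=c; cv2.imwrite(f"pics/{n}_{tag}.png",c["img"])
pickle.dump((s,d),open(f"c_{tag}.pkl","wb"))
E
python3 look.py 1 wrist
```

```text
1.7333 j [-1.230e+01  1.440e+01  1.053e+02 -1.000e-01  6.040e+01 -1.409e+02] p [0.4435 0.0166 0.2103] F [0.04 0.39 0.78] M [0.122 0.066 0.072] op 0.998 yaw 128.6
```

View pics/wrist_1.png

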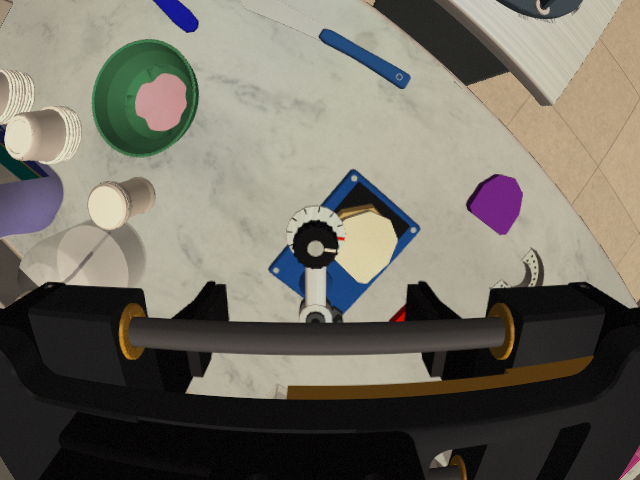

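The wrist view puts the knob at (316,248), right under the tool to about 1 mm. The white line points right, towards the red mark at (341,239). I'll descend now.

Call:
send_rows --fingers '[1, 1, 1, 1, 1, 1, 1, 1]' --dp '[[0, 0, -15], [0, 0, -30], [0, 0, -45], [0, 0, -60], [0, 0, -75], [0, 0, -85], [0, 0, -89], [0, 0, -89]]' --turn '[[0, 0, 0], [0, 0, 0], [0, 0, 0], [0, 0, 0], [0, 0, 0], [0, 0, 0], [0, 0, 0], [0, 0, 0]]'

```text
time_s: 2.45
position: [0.4419, 0.0185, 0.1206]
tcp_rot: [[-0.003, -0.78, -0.626], [0.0, -0.626, 0.78], [-1.0, 0.003, 0.002]]
force: [0.4, -0.1, 0.8]
opening: 1.002
```

```bash
python3 look.py 2 wrist
```

```text
2.45 j [-1.210e+01  2.280e+01  1.114e+02 -1.000e-01  4.600e+01 -1.408e+02] p [0.4419 0.0185 0.1206] F [ 0.4  -0.14  0.78] M [0.081 0.033 0.008] op 1.002 yaw 128.8
```

View pics/wrist_2.png

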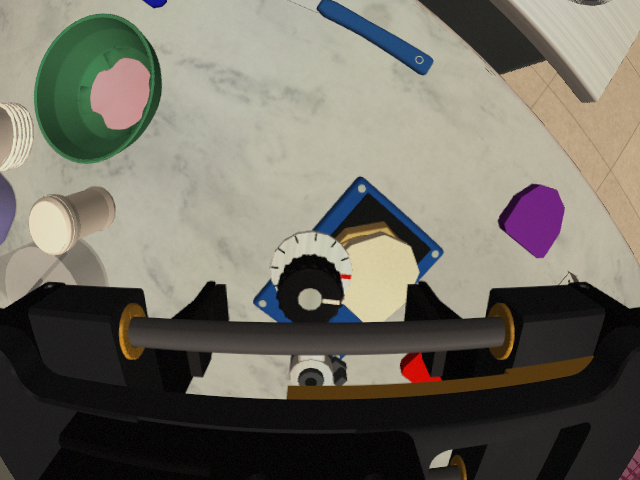

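Call:
send_rows --fingers '[1, 1, 0, 0, 0, 0, 0, 0, 0, 0]' --dp '[[2, -2, 0], [2, -2, 0], [2, -2, 0], [2, -2, 0], [2, -2, 0], [2, -2, 0], [2, -2, 0], [2, -2, 0], [2, -2, 0], [2, -2, 0]]' --turn '[[0, 0, 0], [0, 0, 0], [0, 0, 0], [0, 0, 0], [0, 0, 0], [0, 0, 0], [0, 0, 0], [0, 0, 0], [0, 0, 0], [0, 0, 0]]'

```text
time_s: 3.33
position: [0.4447, 0.0161, 0.1213]
tcp_rot: [[-0.002, -0.78, -0.626], [-0.0, -0.626, 0.78], [-1.0, 0.002, 0.001]]
force: [0.7, -0.7, 0.5]
opening: 0.478
```

```bash
python3 look.py 3 wrist
```

```text
3.3333 j [-1.230e+01  2.290e+01  1.111e+02 -1.000e-01  4.610e+01 -1.410e+02] p [0.4447 0.0161 0.1213] F [ 0.7  -0.71  0.51] M [ 0.046  0.088 -0.004] op 0.478 yaw 128.7
```

View pics/wrist_3.png

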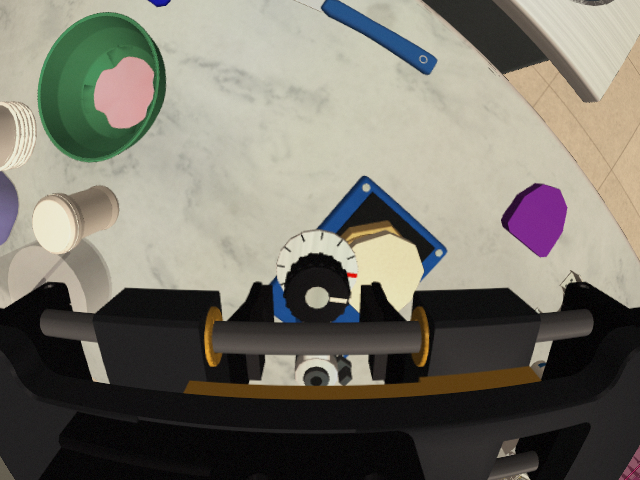

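Call:
send_rows --fingers '[0, 0, 0, 0]' --dp '[[0, 0, 0], [0, 0, 0], [0, 0, 0], [0, 0, 0]]' --turn '[[0, 0, 0], [0, 0, 0], [0, 0, 0], [0, 0, 0]]'

```text
time_s: 3.72
position: [0.4446, 0.0161, 0.1212]
tcp_rot: [[-0.002, -0.78, -0.626], [-0.0, -0.626, 0.78], [-1.0, 0.002, 0.001]]
force: [0.3, 0.7, -0.8]
opening: 0.126
```

```bash
python3 look.py 4 wrist
python3 - <<'E'
import numpy as np
for t in np.arange(.672,-.08,-.05):
    a=lambda t:-80*np.array([np.cos(t),np.sin(t)])
    print(round(t-.672,3),(a(t)-a(.672)).round(1))
E
```

```text
3.7167 j [-1.230e+01  2.290e+01  1.111e+02 -1.000e-01  4.610e+01 -1.410e+02] p [0.4446 0.0161 0.1212] F [ 0.35  0.71 -0.77] M [0.022 0.036 0.002] op 0.126 yaw 128.7
0.0 [0. 0.]
-0.05 [-2.4  3.2]
-0.1 [-4.7  6.5]
-0.15 [-6.7  9.9]
-0.2 [-8.6 13.4]
-0.25 [-10.4  17. ]
-0.3 [-11.9  20.7]
-0.35 [-13.3  24.5]
-0.4 [-14.5  28.3]
-0.45 [-15.4  32.2]
-0.5 [-16.2  36.1]
-0.55 [-16.8  40.1]
-0.6 [-17.2  44. ]
-0.65 [-17.4  48. ]
-0.7 [-17.4  52. ]
-0.75 [-17.2  56. ]
```

View pics/wrist_4.png

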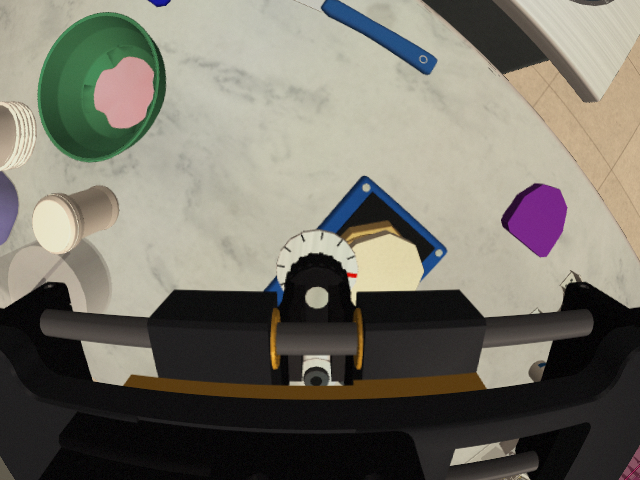

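Run:
```python
import cv2
for t in (3,4):
    im=cv2.imread(f"pics/wrist_{t}.png")[220:400,220:420]; cv2.imwrite(f"pics/zw{t}.png",cv2.convertScaleAbs(cv2.resize(im,None,fx=2,fy=3,interpolation=cv2.INTER_CUBIC),alpha=2.2,beta=20))
a=cv2.imread("pics/zw3.png");b=cv2.imread("pics/zw4.png");cv2.imwrite("pics/zw34.png",cv2.hconcat([a,b]))
```

```text
(no output)
```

View pics/zw34.png

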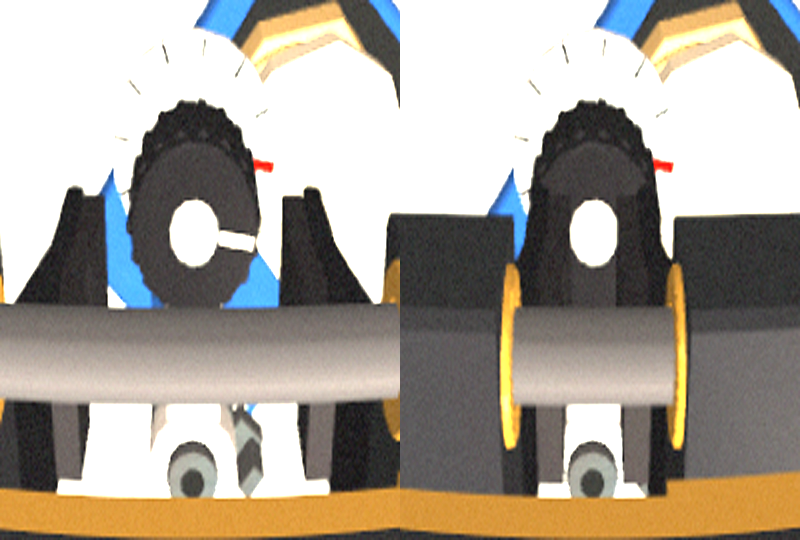

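Run:
```python
from h import *
s,d=pickle.load(open("c_4.pkl","rb"))
c=d["wrist"];z=c["z_map"];K=c["mtx"];H=np.array(c["hand_eye"])
v,u=np.mgrid[:480,:640]
dx=u-K[0,2];dy=v-K[1,2];r=np.hypot(dx,dy);th=r/K[0,0]
s_=np.where(r>0,np.tan(th)/np.maximum(r,1e-9),1/K[0,0])
P=np.stack([dx*s_*z,-dy*s_*z,-z],-1)@H[:3,:3].T+H[:3,3]
P[z==0]=np.nan
for vv in range(262,325,5):
    print(vv,[ "%d,%d,%d"%tuple(np.nan_to_num(P[vv,uu]*1000,nan=-999)) for uu in range(282,356,8)])
print(z[270:300,300:330].min())
```

```text
262 ['10,6,-19', '11,5,-15', '-14,14,-9', '-18,16,-4', '-23,17,0', '-24,18,3', '-19,16,7', '-9,13,11', '10,6,17', '10,6,22']
267 ['11,3,-20', '10,3,-15', '-24,15,-8', '-25,15,-4', '-28,16,0', '-28,16,2', '-26,15,6', '-17,13,11', '10,3,17', '10,3,22']
272 ['10,0,-20', '-22,11,-12', '-28,14,-8', '-29,14,-4', '-28,14,0', '-28,14,2', '-28,14,6', '-25,13,10', '-10,7,16', '11,0,22']
277 ['10,-3,-20', '-26,10,-12', '-27,11,-8', '-28,11,-4', '-28,11,0', '-28,11,2', '-27,11,6', '-28,11,10', '-20,8,15', '9,-2,22']
282 ['11,-6,-20', '-36,12,-11', '-28,9,-8', '-29,9,-4', '-28,9,0', '-29,9,2', '-28,8,6', '-28,9,10', '-35,11,14', '11,-6,22']
287 ['10,-9,-20', '-40,11,-11', '-36,9,-8', '-28,6,-4', '-29,6,0', '-28,6,3', '-37,10,6', '-37,10,10', '-40,11,13', '52,-26,27']
292 ['107,-53,-30', '-46,11,-11', '-41,9,-8', '-28,3,-4', '-28,3,0', '-29,4,3', '-42,9,6', '-42,9,9', '-46,11,13', '52,-30,27']
297 ['107,-58,-30', '-52,11,-10', '-48,9,-7', '-29,1,-4', '-28,1,0', '-29,1,3', '-48,10,6', '-48,9,9', '-52,11,12', '52,-34,27']
302 ['-55,10,-13', '-57,11,-10', '-53,9,-7', '-28,-1,-4', '-29,0,0', '-29,-1,3', '-52,9,6', '-52,9,9', '-57,11,12', '52,-38,27']
307 ['-61,11,-13', '-59,10,-10', '-58,9,-7', '-28,-4,-4', '-29,-3,0', '-28,-4,3', '-58,9,5', '-58,9,9', '-61,11,12', '-62,11,15']
312 ['-66,11,-13', '-63,9,-10', '-62,9,-7', '-28,-7,-4', '-28,-7,0', '-29,-6,3', '-58,7,5', '-62,9,8', '-65,10,11', '-112,33,9']
317 ['-69,10,-12', '-68,10,-9', '-67,9,-6', '-28,-9,-4', '-28,-10,0', '-28,-9,3', '-58,5,5', '-67,9,8', '-70,11,11', '-113,32,9']
322 ['-117,33,-7', '-116,33,-6', '-117,33,-4', '-28,-12,-4', '-29,-12,0', '-28,-12,3', '-59,3,5', '-115,32,5', '-116,32,7', '-116,33,9']
0.0
```

Run:
```python
from h import *
for t in ("1","2","3","4"):
    s,d=pickle.load(open(f"c_{t}.pkl","rb"))
    c=d["wrist"];z=c["z_map"];K=c["mtx"];H=np.array(c["hand_eye"])
    v,u=np.mgrid[:480,:640]
    dx=u-K[0,2];dy=v-K[1,2];r=np.hypot(dx,dy);th=r/K[0,0]
    P=np.stack([dx*np.tan(th)/r*z,-dy*np.tan(th)/r*z,-z],-1)@H[:3,:3].T+H[:3,3]
    P[z==0]=np.nan
    m=(P[...,0]<0.002)&(P[...,0]>-.08)&(abs(P[...,2])<.07)&(abs(P[...,1])<.02)&(P[...,2]<0)
    Q=P[m]*1000
    for a in range(-60,4,5):
        q=Q[(Q[:,0]>=a)&(Q[:,0]<a+5)]
        if len(q): print(t,a,len(q),q.min(0).round(),q.max(0).round())
```

```text
1 -60 189 [-60.   2. -53.] [-55.  12. -43.]
1 -55 167 [-55.  -1. -52.] [-50.  12. -43.]
1 -50 171 [-50.  -3. -52.] [-45.  12. -43.]
1 -45 170 [-45.  -6. -52.] [-40.  12. -43.]
1 -40 161 [-40.  -8. -52.] [-35.  12. -43.]
1 -35 28 [-35.  -9. -51.] [-34.  11. -43.]
2 -60 181 [-60.   2. -53.] [-55.  12. -43.]
2 -55 179 [-55.  -1. -52.] [-50.  12. -43.]
2 -50 163 [-50.  -4. -52.] [-45.  12. -43.]
2 -45 181 [-45.  -6. -52.] [-40.  12. -43.]
2 -40 158 [-40.  -8. -52.] [-35.  12. -43.]
2 -35 288 [-35. -11. -49.] [-30.  16.  -0.]
2 -30 1619 [-30. -13. -20.] [-25.  18.  -0.]
2 -25 130 [-25.  -5. -20.] [-20.  18.  -0.]
2 -20 92 [-20.   6. -20.] [-15.  18.  -0.]
2 -15 94 [-15.   6. -20.] [-10.  18.  -0.]
2 -10 41 [-10.   5. -19.] [-7. 17. -3.]
3 -60 175 [-60.   1. -30.] [-55.  12. -20.]
3 -55 133 [-55.  -0. -30.] [-50.  12. -20.]
3 -50 147 [-50.  -3. -29.] [-45.  12. -20.]
3 -45 121 [-45.  -5. -30.] [-40.  12. -20.]
3 -40 126 [-40.  -9. -29.] [-35.  12. -20.]
3 -35 54 [-35. -12. -27.] [-30.  13.  -0.]
3 -30 1460 [-30. -13. -16.] [-25.  18.  -0.]
3 -25 99 [-25.  -5. -17.] [-20.  18.  -0.]
3 -20 81 [-20.   1. -17.] [-15.  18.  -0.]
3 -15 81 [-15.   6. -16.] [-10.  18.  -0.]
3 -10 41 [-10.   7. -15.] [-6. 18. -0.]
4 -60 133 [-60.   2. -15.] [-55.  12.  -5.]
4 -55 121 [-55.   1. -14.] [-50.  12.  -5.]
4 -50 94 [-50.  10. -14.] [-45.  12.  -5.]
4 -45 106 [-45.  -6. -14.] [-40.  12.  -5.]
4 -40 97 [-40.  -3. -14.] [-35.  12.  -5.]
4 -35 33 [-35.  -4. -14.] [-30.  14.  -1.]
4 -30 836 [-30. -13. -16.] [-25.  18.  -0.]
4 -25 99 [-25.   1. -17.] [-20.  18.  -0.]
4 -20 77 [-20.   1. -17.] [-15.  18.  -0.]
4 -15 80 [-15.   7. -16.] [-10.  18.  -0.]
4 -10 43 [-10.   7. -16.] [-6. 18. -0.]
```

The fingers shut to 11 mm without touching anything. The wrist depth explains it: the fingertips end 34 mm behind the reported TCP, about 6 mm above the knob top. I'll open, go 35 mm lower and check again.

Call:
send_rows --fingers '[1, 1, 1, 1, 1, 1, 1, 1, 1, 1]' --dp '[[0, 0, 0], [0, 0, 0], [0, 0, 0], [0, 0, 0], [0, 0, 0], [0, 0, 0], [0, 0, 0], [0, 0, 0], [0, 0, 0], [0, 0, 0]]' --turn '[[0, 0, 0], [0, 0, 0], [0, 0, 0], [0, 0, 0], [0, 0, 0], [0, 0, 0], [0, 0, 0], [0, 0, 0], [0, 0, 0], [0, 0, 0]]'

```text
time_s: 4.6
position: [0.4447, 0.0161, 0.1213]
tcp_rot: [[-0.002, -0.78, -0.626], [-0.0, -0.626, 0.78], [-1.0, 0.002, 0.001]]
force: [0.5, -0.1, 0.1]
opening: 0.753
```

Call:
send_rows --fingers '[1, 1, 1, 1, 1, 1]' --dp '[[0, 0, -8], [0, 0, -16], [0, 0, -24], [0, 0, -30], [0, 0, -30], [0, 0, -30]]' --turn '[[0, 0, 0], [0, 0, 0], [0, 0, 0], [0, 0, 0], [0, 0, 0], [0, 0, 0]]'

```text
time_s: 5.1
position: [0.4441, 0.0162, 0.0905]
tcp_rot: [[-0.004, -0.78, -0.626], [0.0, -0.626, 0.78], [-1.0, 0.003, 0.002]]
force: [-0.2, -1.0, -0.0]
opening: 0.996
```

```bash
python3 look.py 5 wrist scene
```

```text
5.1 j [-1.230e+01  2.630e+01  1.127e+02 -1.000e-01  4.130e+01 -1.410e+02] p [0.4441 0.0162 0.0905] F [-0.16 -0.99 -0.  ] M [0.099 0.061 0.036] op 0.996 yaw 128.7
```

View pics/wrist_5.png

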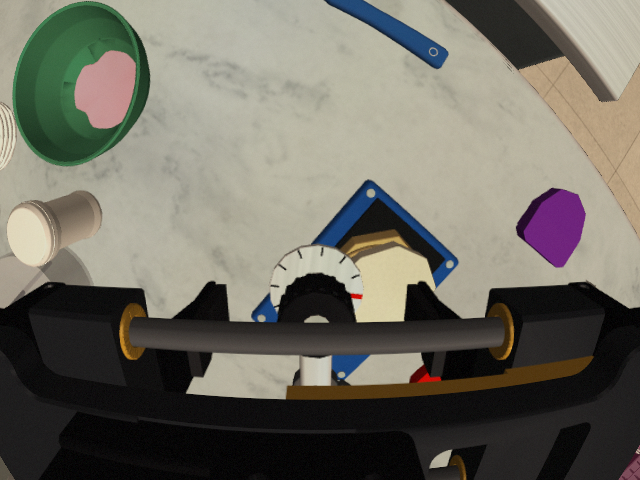

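View pics/scene_5.png

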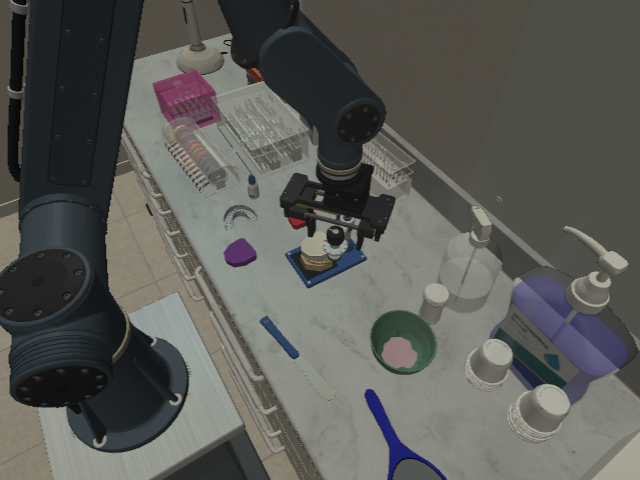

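Run:
```python
from h import *
s,d=pickle.load(open(f"c_5.pkl","rb"))
c=d["scene"];P=cloud(c)
im=c["img"][190:290,270:400];cv2.imwrite("pics/z5.png",cv2.resize(im,None,fx=6,fy=6,interpolation=cv2.INTER_CUBIC))
for v in range(222,250,2): print(v,[("%d,%d,%d"%tuple(np.nan_to_num(P[v,u]*1000,nan=-9))) for u in range(366,386,4)])
```

```text
222 ['466,-43,218', '459,-61,240', '465,-64,238', '472,-66,237', '477,-69,237']
224 ['463,-47,219', '459,-61,234', '464,-65,235', '469,-70,237', '472,-75,240']
226 ['459,-52,221', '459,-62,230', '463,-68,234', '467,-73,236', '471,-77,238']
228 ['457,-54,219', '463,-58,219', '463,-68,230', '467,-73,232', '471,-78,234']
230 ['455,-58,219', '460,-62,220', '468,-63,216', '468,-72,225', '473,-77,226']
232 ['456,-58,213', '460,-63,216', '468,-64,212', '468,-74,221', '472,-79,224']
234 ['455,-60,210', '459,-64,212', '467,-66,209', '469,-73,215', '605,56,0']
236 ['455,-60,205', '460,-64,206', '465,-69,208', '469,-74,211', '603,53,-2']
238 ['567,66,0', '460,-65,203', '465,-69,203', '468,-75,207', '598,47,0']
240 ['563,61,0', '570,55,1', '465,-70,199', '472,-72,197', '594,42,0']
242 ['559,55,1', '568,52,0', '575,46,0', '583,42,0', '591,37,0']
244 ['557,51,0', '564,46,0', '573,43,-1', '580,37,0', '588,33,-1']
246 ['552,45,3', '561,42,0', '568,36,1', '576,32,1', '585,29,-1']
248 ['549,41,1', '558,38,-1', '566,34,-1', '574,29,-2', '581,24,-1']
```

View pics/z5.png

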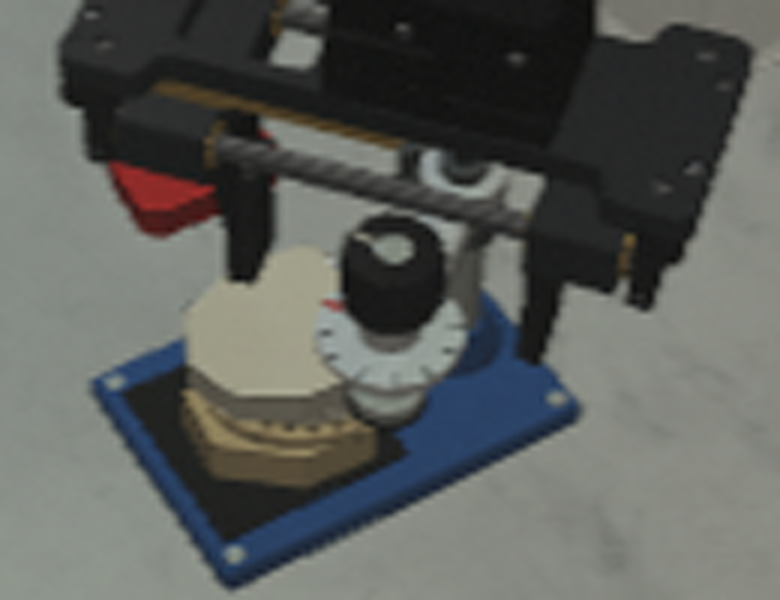

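Run:
```python
from h import *
s,d=pickle.load(open(f"c_5.pkl","rb"))
P=cloud(d["scene"])
for v in range(236,254,2): print(v,[("%d,%d,%d"%tuple(np.nan_to_num(P[v,u]*1000,nan=-9))) for u in range(356,364,1)])
for v in range(226,240,2): print(v,[("%d,%d,%d"%tuple(np.nan_to_num(P[v,u]*1000,nan=-9))) for u in range(308,316,1)])
```

```text
236 ['552,84,-1', '465,-24,163', '466,-25,163', '467,-27,165', '467,-30,167', '450,-52,200', '452,-54,201', '453,-55,202']
238 ['548,78,0', '465,-25,157', '466,-27,159', '466,-29,161', '466,-31,163', '468,-32,163', '471,-32,161', '561,70,0']
240 ['544,73,0', '466,-24,151', '465,-28,155', '467,-29,155', '468,-30,156', '468,-32,158', '479,-23,141', '558,65,0']
242 ['464,-24,146', '466,-25,145', '466,-28,148', '466,-30,150', '468,-30,150', '474,-26,142', '481,-21,131', '554,60,0']
244 ['463,-25,142', '465,-26,141', '465,-29,144', '467,-30,145', '468,-32,146', '475,-26,134', '550,57,-1', '551,56,0']
246 ['465,-24,133', '466,-26,135', '466,-29,138', '467,-31,139', '470,-30,137', '544,53,0', '546,52,-1', '547,50,0']
248 ['464,-26,130', '465,-28,131', '464,-31,136', '468,-30,132', '471,-29,128', '541,48,0', '543,48,-1', '544,45,0']
250 ['521,41,13', '522,39,14', '466,-30,127', '468,-31,127', '530,38,10', '537,43,0', '538,41,1', '542,42,-1']
252 ['518,37,11', '518,33,16', '521,34,14', '523,33,13', '525,31,14', '526,29,15', '536,38,0', '537,36,0']
226 ['404,47,157', '406,46,157', '407,45,157', '408,43,159', '413,47,152', '415,48,149', '420,51,143', '486,157,2']
228 ['403,46,152', '407,48,148', '407,44,152', '408,43,153', '412,46,147', '415,48,144', '420,52,136', '485,154,-1']
230 ['404,48,145', '406,48,143', '407,45,145', '409,45,145', '412,46,141', '416,49,136', '420,52,131', '480,147,0']
232 ['403,46,141', '406,48,137', '407,45,140', '408,44,140', '411,45,137', '415,48,132', '475,142,1', '446,91,70']
234 ['404,48,133', '405,46,133', '407,45,134', '409,45,132', '412,46,129', '440,88,70', '442,88,69', '442,85,72']
236 ['404,48,126', '405,46,128', '407,45,128', '408,44,128', '410,44,127', '437,84,69', '437,81,72', '440,82,70']
238 ['425,85,70', '427,84,69', '429,83,69', '430,81,71', '432,81,69', '435,80,68', '436,79,69', '438,78,69']
```

The scene depth confirms it: the tips are at z of about 0.125, on either side of the knob, while the TCP reads 0.0905. I'll go down 3 mm more and close.

Call:
send_rows --fingers '[1, 0, 0, 0, 0, 0, 0, 0, 0, 0]' --dp '[[0, 0, -3], [0, 0, -3], [0, 0, -3], [0, 0, -3], [0, 0, -3], [0, 0, -3], [0, 0, -3], [0, 0, -3], [0, 0, -3], [0, 0, -3]]' --turn '[[0, 0, 0], [0, 0, 0], [0, 0, 0], [0, 0, 0], [0, 0, 0], [0, 0, 0], [0, 0, 0], [0, 0, 0], [0, 0, 0], [0, 0, 0]]'

```text
time_s: 6.03
position: [0.4448, 0.0161, 0.0882]
tcp_rot: [[-0.002, -0.78, -0.626], [-0.0, -0.626, 0.78], [-1.0, 0.002, 0.001]]
force: [0.3, -0.1, -0.6]
opening: 0.402
```

Call:
send_rows --fingers '[0, 0, 0, 0]' --dp '[[0, 0, 0], [0, 0, 0], [0, 0, 0], [0, 0, 0]]' --turn '[[0, 0, 0], [0, 0, 0], [0, 0, 0], [0, 0, 0]]'

```text
time_s: 6.37
position: [0.4447, 0.0161, 0.0882]
tcp_rot: [[-0.002, -0.78, -0.626], [-0.0, -0.626, 0.78], [-1.0, 0.002, 0.001]]
force: [-0.7, 0.0, 0.7]
opening: 0.381
```

```bash
python3 look.py 6 wrist
```

```text
6.3667 j [-1.230e+01  2.650e+01  1.128e+02 -1.000e-01  4.080e+01 -1.410e+02] p [0.4447 0.0161 0.0882] F [-0.75  0.05  0.68] M [ 0.103  0.118 -0.014] op 0.381 yaw 128.8
```

View pics/wrist_6.png

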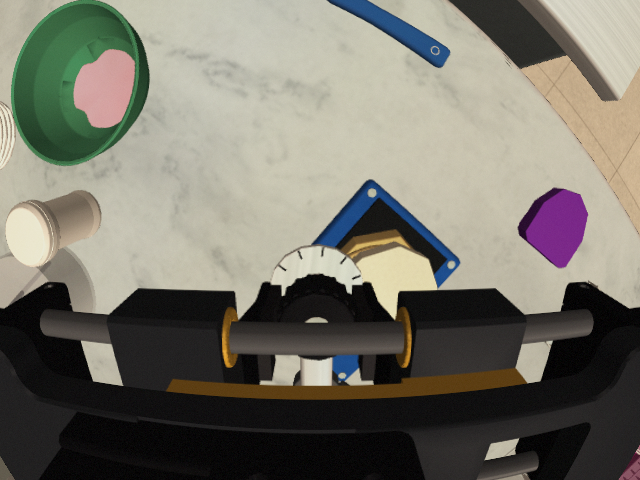

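The grip holds at 33 mm, and the front half of the skirt with its ticks is visible around (316,265). Next I swing along the arc, turning the tool with the arm.

Call:
send_rows --fingers '[0, 0, 0, 0, 0, 0, 0, 0, 0, 0]' --dp '[[-2.4, 3.2, 0], [-4.7, 6.5, 0], [-6.7, 9.9, 0], [-8.6, 13.4, 0], [-10.4, 17, 0], [-11.9, 20.7, 0], [-13.3, 24.5, 0], [-14.5, 28.3, 0], [-15.4, 32.2, 0], [-16.2, 36.1, 0]]' --turn '[[0, 0, -0.05], [0, 0, -0.1], [0, 0, -0.15], [0, 0, -0.2], [0, 0, -0.25], [0, 0, -0.3], [0, 0, -0.35], [0, 0, -0.4], [0, 0, -0.45], [0, 0, -0.5]]'

```text
time_s: 7.25
position: [0.4287, 0.0519, 0.0882]
tcp_rot: [[-0.001, -0.985, -0.173], [-0.0, -0.173, 0.985], [-1.0, 0.001, -0.0]]
force: [-0.2, -2.1, 0.2]
opening: 0.386
```

```bash
python3 look.py 7 wrist
```

```text
7.25 j [  -8.    25.8  114.6   -0.    39.7 -107.9] p [0.4287 0.0519 0.0882] F [-0.23 -2.13  0.24] M [-0.355  0.008 -0.015] op 0.386 yaw 100.0
```

View pics/wrist_7.png

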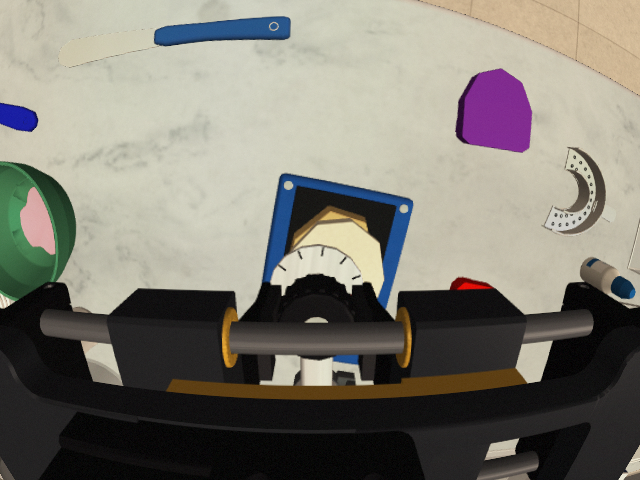

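Call:
send_rows --fingers '[0, 0, 0, 0, 0, 0]' --dp '[[-0.6, 4, 0], [-1, 8, 0], [-1.1, 10, 0], [-1.2, 12, 0], [-1.2, 13.5, 0], [-1.2, 15, 0]]' --turn '[[0, 0, -0.05], [0, 0, -0.1], [0, 0, -0.125], [0, 0, -0.15], [0, 0, -0.17], [0, 0, -0.19]]'

```text
time_s: 7.8
position: [0.4275, 0.0672, 0.0882]
tcp_rot: [[-0.001, -1.0, 0.018], [0.0, 0.018, 1.0], [-1.0, 0.001, 0.0]]
force: [-1.2, -7.4, 0.2]
opening: 0.379
```

Call:
send_rows --fingers '[0, 0]' --dp '[[0, 1, 0], [0, 1, 0]]' --turn '[[0, 0, 0], [0, 0, 0]]'

```text
time_s: 7.97
position: [0.4275, 0.0671, 0.0882]
tcp_rot: [[-0.001, -1.0, 0.016], [-0.002, 0.016, 1.0], [-1.0, 0.001, -0.002]]
force: [-0.5, -7.0, 0.3]
opening: 0.381
```

The force rose from 2 to 7 N and y stopped at 0.067 (predicted 0.0667), so it looks to be at the stop. One slightly firmer push to confirm.

Call:
send_rows --fingers '[0, 0, 0]' --dp '[[0, 3, 0], [0, 3, 0], [0, 3, 0]]' --turn '[[0, 0, 0], [0, 0, 0], [0, 0, 0]]'

```text
time_s: 8.22
position: [0.4276, 0.0672, 0.0882]
tcp_rot: [[-0.002, -1.0, 0.012], [-0.007, 0.012, 1.0], [-1.0, 0.002, -0.007]]
force: [-2.1, -14.9, 0.5]
opening: 0.381
```

```bash
python3 look.py 8 wrist top scene
```

```text
8.2167 j [ -5.6  25.9 114.4  -0.7  39.8 -94.4] p [0.4276 0.0672 0.0882] F [ -2.05 -14.93   0.53] M [-2.401  0.235  0.052] op 0.381 yaw 89.3
```

View pics/wrist_8.png

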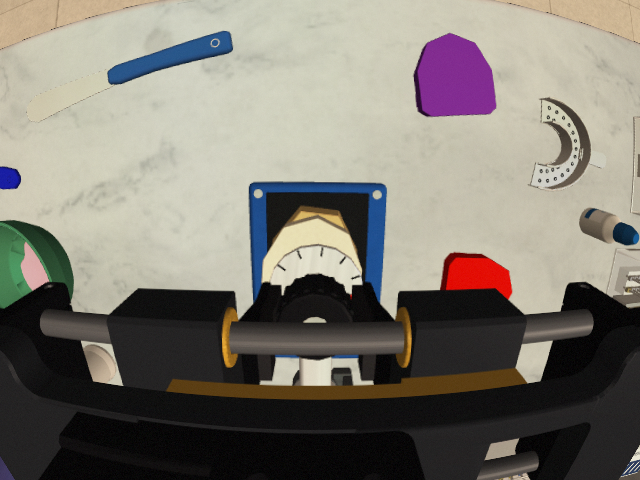

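View pics/scene_8.png

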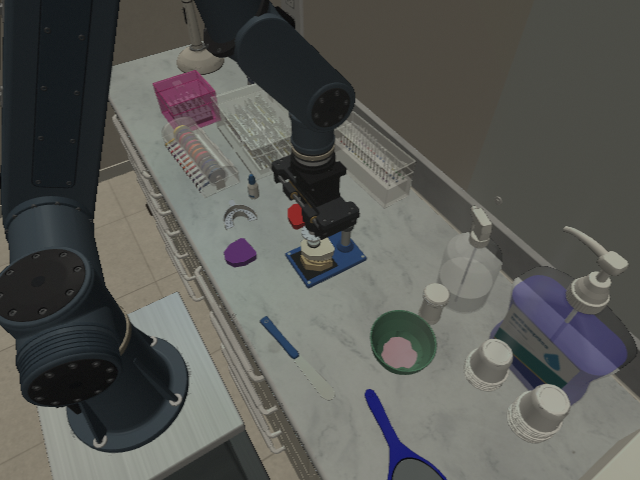

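It is at the stop: y did not move at 15 N. I'll relax the push, keep a slight inward bias and start turning clockwise. The skirt ticks stay put in the wrist picture as long as there is no slip. The first 1 rad is safely before contact.

Call:
send_rows --fingers '[0, 0, 0, 0, 0, 0, 0, 0, 0, 0]' --dp '[[0, 1, 0], [0, 1, 0], [0, 1, 0], [0, 1, 0], [0, 1, 0], [0, 1, 0], [0, 1, 0], [0, 1, 0], [0, 1, 0], [0, 1, 0]]' --turn '[[0, 0, -0.1], [0, 0, -0.2], [0, 0, -0.3], [0, 0, -0.4], [0, 0, -0.5], [0, 0, -0.6], [0, 0, -0.7], [0, 0, -0.8], [0, 0, -0.9], [0, 0, -1.0]]'

```text
time_s: 9.2
position: [0.4268, 0.0664, 0.0882]
tcp_rot: [[-0.009, -0.528, 0.849], [-0.005, 0.849, 0.528], [-1.0, 0.0, -0.01]]
force: [-1.8, -8.9, 1.5]
opening: 0.377
```

```bash
python3 look.py 9 wrist top
```

```text
9.2 j [ -5.8  26.  114.2  -0.6  40.3 -37.2] p [0.4268 0.0664 0.0882] F [-1.78 -8.92  1.53] M [-1.617  0.307  0.092] op 0.377 yaw 31.9
```

View pics/wrist_9.png

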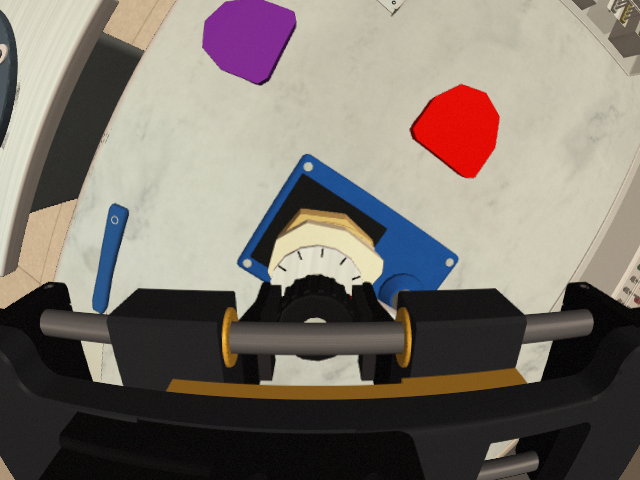

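```bash
cat > ticks.py <<'E'
import sys
from h import *
def prof(tag):
    s,d=pickle.load(open(f"c_{tag}.pkl","rb"));c=d["wrist"];K=c["mtx"];H=np.linalg.inv(np.array(c["hand_eye"]))
    a=np.radians(np.arange(-75,75.1,0.5)); x=s["position"][2]-.112
    out=[]
    for r in np.arange(.0205,.0236,.0005):
        p=np.stack([np.full_like(a,x),.0008+r*np.cos(a),r*np.sin(a)+.0005],-1)@H[:3,:3].T+H[:3,3]
        q=np.stack([p[:,0],-p[:,1],-p[:,2]],-1); rr=np.hypot(q[:,0],q[:,1]); th=np.arctan2(rr,q[:,2])
        u=K[0,2]+K[0,0]*th*q[:,0]/rr; v=K[1,2]+K[0,0]*th*q[:,1]/rr
        g=cv2.cvtColor(c["img"],cv2.COLOR_BGR2GRAY).astype(np.float32)
        out.append(cv2.remap(g,u.astype(np.float32)[None],v.astype(np.float32)[None],1)[0])
    return np.degrees(a),np.mean(out,0)
def ticks(tag):
    a,p=prof(tag); p=cv2.GaussianBlur(p[:,None],(1,5),0)[:,0]
    base=cv2.dilate(p[:,None],np.ones((31,1)))[:,0]; dd=base-p
    from scipy.signal import find_peaks
    k,_=find_peaks(dd,prominence=30); return [(float(a[i]),int(dd[i])) for i in k]
if __name__=="__main__":
    for t in sys.argv[1:]: print(t,ticks(t))
E
python3 ticks.py 6 7 8 9
```

```text
6 [(-50.5, 136), (-22.0, 128), (6.5, 124), (35.5, 139), (65.0, 136)]
7 [(-51.0, 138), (-22.5, 131), (6.000000000000001, 119), (35.0, 146), (64.5, 134)]
8 [(-51.0, 132), (-23.5, 121), (5.0, 116), (34.0, 150), (64.0, 118)]
9 [(-52.50000000000001, 148), (-24.000000000000004, 125), (5.0, 128), (35.0, 136), (65.5, 107)]
```

Call:
send_rows --fingers '[0, 0, 0, 0, 0]' --dp '[[0, 0.5, 0], [0, 0.5, 0], [0, 0.5, 0], [0, 0.5, 0], [0, 0.5, 0]]' --turn '[[0, 0, -0.1], [0, 0, -0.2], [0, 0, -0.3], [0, 0, -0.4], [0, 0, -0.5]]'

```text
time_s: 9.72
position: [0.4263, 0.0661, 0.0882]
tcp_rot: [[-0.011, -0.055, 0.998], [-0.002, 0.998, 0.055], [-1.0, -0.001, -0.011]]
force: [-2.1, -3.3, 1.5]
opening: 0.383
```

```bash
python3 look.py 10 wrist; python3 ticks.py 10
```

```text
9.7167 j [ -6.   26.  114.2  -0.3  40.5  -8.9] p [0.4263 0.0661 0.0882] F [-2.14 -3.28  1.48] M [-0.775  0.186  0.026] op 0.383 yaw 3.2
10 [(-52.50000000000001, 147), (-23.5, 130), (5.5, 124), (35.0, 141), (65.5, 115)]
```

The tick tracker reads within 1°, with no slip so far (1.5 rad turned). I'll continue in steps of 0.4 rad.

Call:
send_rows --fingers '[0, 0, 0, 0, 0]' --dp '[[0, 1, 0], [0, 1, 0], [0, 1, 0], [0, 1, 0], [0, 1, 0]]' --turn '[[0, 0, -0.1], [0, 0, -0.2], [0, 0, -0.3], [0, 0, -0.4], [0, 0, -0.4]]'

```text
time_s: 10.18
position: [0.426, 0.0663, 0.0882]
tcp_rot: [[-0.012, 0.341, 0.94], [0.002, 0.94, -0.341], [-1.0, -0.002, -0.012]]
force: [-1.0, -4.9, 1.8]
opening: 0.377
```

```bash
python3 look.py 11 wrist; python3 ticks.py 11
```

```text
10.1833 j [ -6.1  26.  114.2   0.   40.5  13.8] p [0.426  0.0663 0.0882] F [-0.98 -4.86  1.8 ] M [-1.079  0.157 -0.046] op 0.377 yaw -20.0
11 [(-52.50000000000001, 145), (-23.5, 137), (5.5, 111), (35.5, 132), (66.5, 110)]
```

Call:
send_rows --fingers '[0, 0, 0, 0, 0]' --dp '[[0, 1, 0], [0, 1, 0], [0, 1, 0], [0, 1, 0], [0, 1, 0]]' --turn '[[0, 0, -0.1], [0, 0, -0.2], [0, 0, -0.3], [0, 0, -0.4], [0, 0, -0.4]]'

```text
time_s: 10.65
position: [0.4256, 0.0666, 0.0882]
tcp_rot: [[-0.011, 0.678, 0.735], [0.005, 0.735, -0.678], [-1.0, -0.004, -0.011]]
force: [-2.2, -4.9, 0.5]
opening: 0.382
```

```bash
python3 look.py 12 wrist; python3 ticks.py 12
```

```text
10.65 j [ -6.2  25.9 114.3   0.3  40.4  36.2] p [0.4256 0.0666 0.0882] F [-2.21 -4.85  0.48] M [-1.125  0.166 -0.009] op 0.382 yaw -42.7
12 [(-52.50000000000001, 142), (-23.0, 143), (6.000000000000001, 116), (36.0, 143), (66.5, 116)]
```

Call:
send_rows --fingers '[0, 0, 0, 0, 0]' --dp '[[0, 1, 0], [0, 1, 0], [0, 1, 0], [0, 1, 0], [0, 1, 0]]' --turn '[[0, 0, -0.1], [0, 0, -0.2], [0, 0, -0.3], [0, 0, -0.4], [0, 0, -0.4]]'

```text
time_s: 11.12
position: [0.4255, 0.067, 0.0882]
tcp_rot: [[-0.009, 0.909, 0.418], [0.008, 0.418, -0.909], [-1.0, -0.004, -0.011]]
force: [-1.6, -4.8, 1.1]
opening: 0.381
```

```bash
python3 look.py 13 wrist; python3 ticks.py 13
```

```text
11.1167 j [ -6.3  25.9 114.5   0.6  40.2  58.5] p [0.4255 0.067  0.0882] F [-1.57 -4.8   1.1 ] M [-1.202  0.245 -0.011] op 0.381 yaw -65.3
13 [(-52.0, 148), (-23.0, 134), (7.0, 119), (36.5, 147), (67.0, 125)]
```

Call:
send_rows --fingers '[0, 0, 0, 0]' --dp '[[0, 1, 0], [0, 1, 0], [0, 1, 0], [0, 1, 0]]' --turn '[[0, 0, -0.1], [0, 0, -0.2], [0, 0, -0.3], [0, 0, -0.3]]'

```text
time_s: 11.5
position: [0.4254, 0.0674, 0.0882]
tcp_rot: [[-0.006, 0.991, 0.137], [0.009, 0.137, -0.991], [-1.0, -0.005, -0.009]]
force: [-1.1, -5.1, -0.3]
opening: 0.383
```

```bash
python3 look.py 14 wrist; python3 ticks.py 14
```

```text
11.5 j [ -6.3  25.8 114.6   0.7  40.   75.3] p [0.4254 0.0674 0.0882] F [-1.13 -5.08 -0.34] M [-1.229  0.268 -0.013] op 0.383 yaw -82.1
14 [(-51.5, 143), (-22.5, 139), (7.0, 126), (36.5, 142), (66.5, 128)]
```

View pics/wrist_14.png

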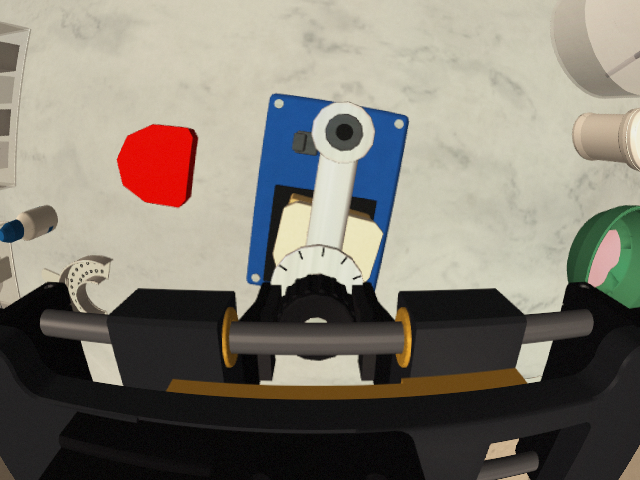

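No slip at 2.95 rad, and the arm at (335,200) lies along the press axis. I'll continue.

Call:
send_rows --fingers '[0, 0, 0, 0]' --dp '[[0, 1, 0], [0, 1, 0], [0, 1, 0], [0, 1, 0]]' --turn '[[0, 0, -0.1], [0, 0, -0.2], [0, 0, -0.3], [0, 0, -0.3]]'

```text
time_s: 11.88
position: [0.4255, 0.0677, 0.0882]
tcp_rot: [[-0.003, 0.988, -0.157], [0.009, -0.157, -0.988], [-1.0, -0.005, -0.008]]
force: [-0.6, -5.4, -0.6]
opening: 0.383
```

```bash
python3 look.py 15 wrist; python3 ticks.py 15
```

```text
11.8833 j [ -6.3  25.8 114.7   0.8  39.7  92.1] p [0.4255 0.0677 0.0882] F [-0.58 -5.36 -0.59] M [-1.171  0.286 -0.059] op 0.383 yaw -99.0
15 [(-51.5, 142), (-22.0, 143), (7.499999999999999, 125), (37.0, 151), (66.5, 127)]
```

Call:
send_rows --fingers '[0, 0, 0, 0]' --dp '[[0, 1, 0], [0, 1, 0], [0, 1, 0], [0, 1, 0]]' --turn '[[0, 0, -0.1], [0, 0, -0.2], [0, 0, -0.3], [0, 0, -0.3]]'

```text
time_s: 12.27
position: [0.4257, 0.0679, 0.0883]
tcp_rot: [[-0.0, 0.9, -0.436], [0.008, -0.436, -0.9], [-1.0, -0.004, -0.007]]
force: [-1.1, -6.2, 1.5]
opening: 0.384
```

```bash
python3 look.py 16 wrist; python3 ticks.py 16
```

```text
12.2667 j [ -6.2  25.7 114.8   0.7  39.5 109.1] p [0.4257 0.0679 0.0883] F [-1.13 -6.25  1.53] M [-1.178  0.352 -0.051] op 0.384 yaw -115.9
16 [(-51.0, 137), (-21.5, 141), (7.499999999999999, 118), (37.0, 154), (66.5, 134)]
```

Call:
send_rows --fingers '[0, 0, 0, 0]' --dp '[[0, 1, 0], [0, 1, 0], [0, 1, 0], [0, 1, 0]]' --turn '[[0, 0, -0.1], [0, 0, -0.2], [0, 0, -0.3], [0, 0, -0.3]]'

```text
time_s: 12.65
position: [0.426, 0.0681, 0.0883]
tcp_rot: [[0.002, 0.734, -0.679], [0.006, -0.679, -0.734], [-1.0, -0.003, -0.006]]
force: [-0.8, -6.7, 0.6]
opening: 0.387
```

```bash
python3 look.py 17 wrist; python3 ticks.py 17
```

```text
12.65 j [ -6.1  25.7 114.9   0.6  39.3 126.1] p [0.426  0.0681 0.0883] F [-0.83 -6.65  0.63] M [-1.179  0.319 -0.039] op 0.387 yaw -132.7
17 [(-61.0, 142), (-31.5, 149), (-2.5, 119), (26.5, 143), (56.0, 149)]
```

Call:
send_rows --fingers '[0, 0, 0, 0]' --dp '[[0, 1, 0], [0, 1, 0], [0, 1, 0], [0, 1, 0]]' --turn '[[0, 0, -0.1], [0, 0, -0.2], [0, 0, -0.3], [0, 0, -0.3]]'

```text
time_s: 13.03
position: [0.4262, 0.0683, 0.0883]
tcp_rot: [[0.004, 0.506, -0.862], [0.004, -0.862, -0.506], [-1.0, -0.001, -0.006]]
force: [-0.4, -6.6, 0.5]
opening: 0.385
```

```bash
python3 look.py 18 wrist; python3 ticks.py 18
```

```text
13.0333 j [ -6.   25.7 114.9   0.4  39.2 143.3] p [0.4262 0.0683 0.0883] F [-0.45 -6.61  0.47] M [-1.167  0.324  0.034] op 0.385 yaw -149.6
18 [(-47.5, 137), (-18.5, 147), (10.5, 140), (39.0, 152), (68.0, 150)]
```

The clutch slipped. The ticks moved by 10° and then about 27° in total, roughly 0.47 rad, which is inside the window. Stop here; release and rise.

Call:
send_rows --fingers '[0, 1, 1, 1, 1, 1, 1, 1, 1, 1]' --dp '[[0, -0.5, 0], [0, -0.5, 0], [0, -0.5, 0], [0, -0.5, 0], [0, -0.5, 0], [0, -0.5, 0], [0, -0.5, 0], [0, -0.5, 0], [0, -0.5, 0], [0, -0.5, 0]]' --turn '[[0, 0, 0], [0, 0, 0], [0, 0, 0], [0, 0, 0], [0, 0, 0], [0, 0, 0], [0, 0, 0], [0, 0, 0], [0, 0, 0], [0, 0, 0]]'

```text
time_s: 13.92
position: [0.4263, 0.0678, 0.0884]
tcp_rot: [[0.004, 0.509, -0.861], [0.004, -0.861, -0.509], [-1.0, -0.001, -0.006]]
force: [-0.1, 0.5, -0.2]
opening: 0.954
```

```bash
python3 look.py 19 wrist; python3 ticks.py 19
```

```text
13.9167 j [ -6.1  25.7 114.9   0.4  39.2 143.1] p [0.4263 0.0678 0.0884] F [-0.09  0.52 -0.16] M [0.062 0.143 0.025] op 0.954 yaw -149.4
19 [(-49.5, 133), (-20.0, 137), (9.5, 121), (39.0, 139), (69.0, 136)]
```

Call:
send_rows --fingers '[1, 1, 1, 1, 1, 1, 1, 1]' --dp '[[0, 0, 5], [0, 0, 12], [0, 0, 25], [0, 0, 45], [0, 0, 70], [0, 0, 95], [0, 0, 110], [0, 0, 110]]' --turn '[[0, 0, 0], [0, 0, 0], [0, 0, 0], [0, 0, 0], [0, 0, 0], [0, 0, 0], [0, 0, 0], [0, 0, 0]]'

```text
time_s: 14.63
position: [0.429, 0.0676, 0.202]
tcp_rot: [[0.013, 0.509, -0.861], [0.003, -0.861, -0.509], [-1.0, 0.004, -0.013]]
force: [-0.2, -0.3, -0.1]
opening: 0.998
```

```bash
python3 look.py 20 wrist top scene
python3 - <<'E'
import cv2
im=cv2.imread("pics/wrist_20.png")[130:330,210:450];cv2.imwrite("pics/zw20.png",cv2.resize(im,None,fx=3,fy=3,interpolation=cv2.INTER_CUBIC))
E
```

```text
14.6333 j [ -6.1  13.9 107.7   0.3  57.7 143.2] p [0.429  0.0676 0.202 ] F [-0.19 -0.26 -0.11] M [0.04  0.124 0.053] op 0.998 yaw -149.4
```

View pics/zw20.png

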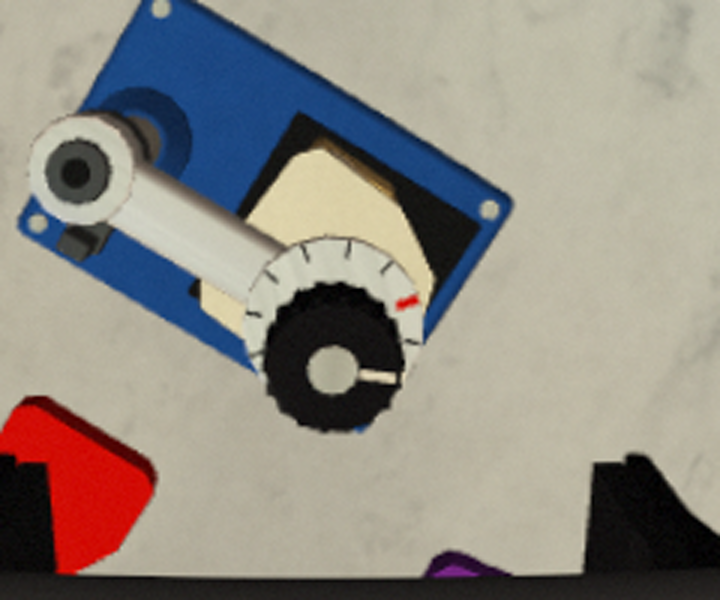

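View pics/top_20.png

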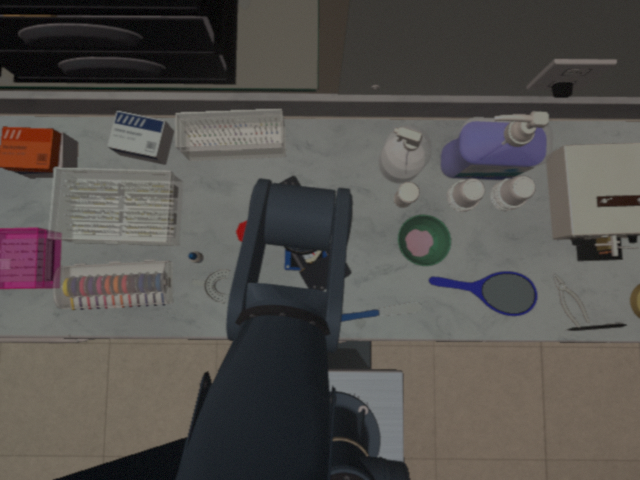

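View pics/scene_20.png

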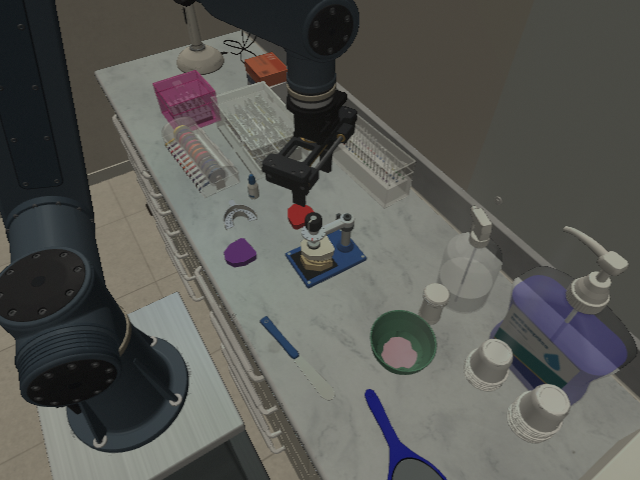

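The close-up shows the knob's white line about one tick (roughly 27°) clockwise of the red mark, so the clutch slipped as measured. I'll move the robot aside to check the arm angle and the casts.

Call:
send_rows --fingers '[1, 1, 1, 1, 1, 1, 1, 1, 1, 1]' --dp '[[0, 20, 30], [0, 50, 40], [0, 80, 40], [0, 110, 40], [0, 140, 40], [0, 170, 40], [0, 200, 40], [0, 230, 40], [0, 250, 40], [0, 250, 40]]' --turn '[[0, 0, 0], [0, 0, 0], [0, 0, 0], [0, 0, 0], [0, 0, 0], [0, 0, 0], [0, 0, 0], [0, 0, 0], [0, 0, 0], [0, 0, 0]]'

```text
time_s: 15.62
position: [0.4369, 0.2839, 0.2341]
tcp_rot: [[-0.012, 0.553, -0.833], [0.056, -0.831, -0.553], [-0.998, -0.053, -0.021]]
force: [0.2, -0.4, 1.5]
opening: 0.998
```

```bash
python3 look.py 21 top scene
python3 - <<'E'
from h import *
a=pickle.load(open("c0.pkl","rb"))[1]
s,d=pickle.load(open("c_21.pkl","rb"))
im=d["top"]["img"][190:290,270:370];cv2.imwrite("pics/zt21.png",cv2.resize(im,None,fx=6,fy=6,interpolation=cv2.INTER_CUBIC))
im=d["scene"]["img"][190:300,270:390];cv2.imwrite("pics/zs21.png",cv2.resize(im,None,fx=5,fy=5,interpolation=cv2.INTER_CUBIC))
for n in("top","scene"):
    df=cv2.absdiff(a[n]["img"],d[n]["img"]).max(2); cv2.imwrite(f"pics/df_{n}.png",cv2.convertScaleAbs(df,alpha=3))
    P=cloud(d[n]);m=(abs(P[...,2]-.151)<.004)&(abs(P[...,0]-.427)<.03)&(abs(P[...,1]-.067)<.03)
    k=cv2.minEnclosingCircle((P[m][:,:2]*1000).astype(np.float32)); print(n,"knob",k)
    P0=cloud(a[n])
    for nm,Q in(("0",P0),("1",P)):
        m=(abs(Q[...,2]-.111)<.003)&(Q[...,0]>.485)&(Q[...,0]<.53)&(Q[...,1]>.04)&(Q[...,1]<.09)
        print(n,nm,"cap",cv2.minEnclosingCircle((Q[m][:,:2]*1000).astype(np.float32)) if m.sum()>3 else None)
E
```

```text
15.6167 j [ 18.5  18.4  94.5   3.5  66.7 163.5] p [0.4369 0.2839 0.2341] F [ 0.19 -0.45  1.47] M [ 0.022  0.175 -0.012] op 0.998 yaw -146.4
top knob ((428.3326721191406, 67.04029083251953), 16.5950927734375)
top 0 cap ((502.4215087890625, 59.99089813232422), 21.183792114257812)
top 1 cap ((506.38409423828125, 67.79449462890625), 14.7855224609375)
scene knob ((426.05377197265625, 64.90421295166016), 17.419828414916992)
scene 0 cap ((502.9664611816406, 63.47996139526367), 12.1332368850708)
scene 1 cap ((503.59527587890625, 62.96449279785156), 10.44778060913086)
```

View pics/zt21.png

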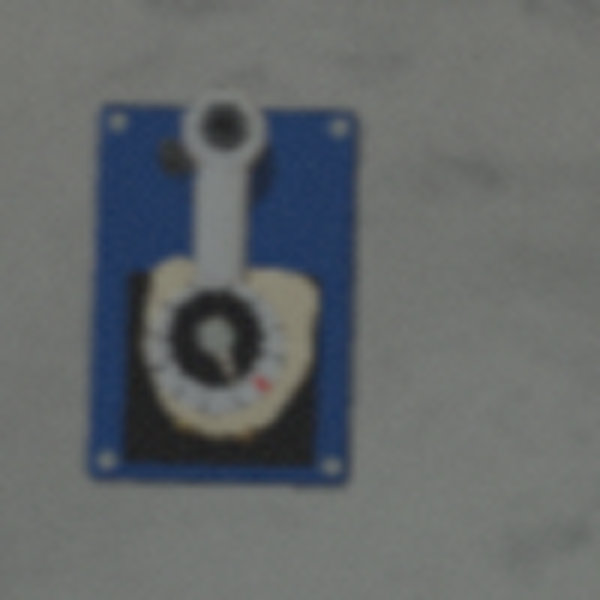

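View pics/zs21.png

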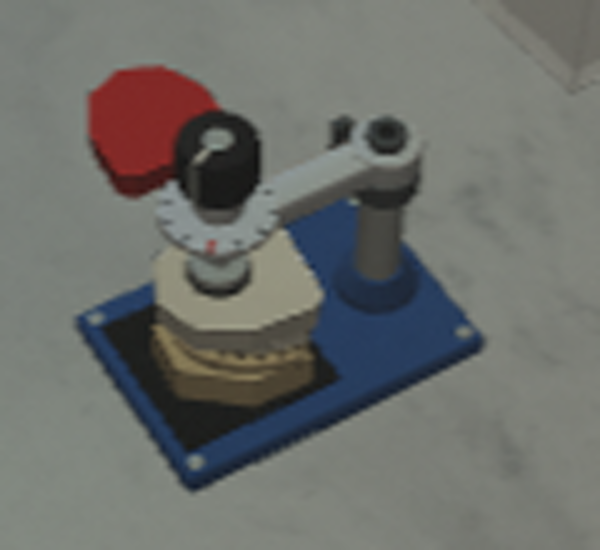

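View pics/df_scene.png

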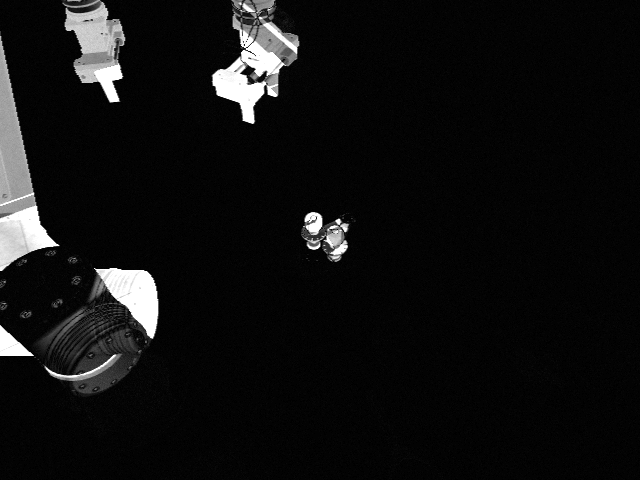

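The casts and the bystanders are unchanged: the difference image shows only the arm, the knob and the robot. Joint 6 is close to its limit, so I'll back it off and do a finer check of the arm angle.

Call:
send_rows --fingers '[1, 1, 1, 1, 1]' --dp '[[0, 0, 0], [0, 0, 0], [0, 0, 0], [0, 0, 0], [0, 0, 0]]' --turn '[[0, 0, 0.1], [0, 0, 0.2], [0, 0, 0.3], [0, 0, 0.4], [0, 0, 0.4]]'

```text
time_s: 16.13
position: [0.4365, 0.2821, 0.2344]
tcp_rot: [[-0.033, 0.833, -0.552], [0.046, -0.55, -0.834], [-0.998, -0.052, -0.02]]
force: [-0.2, 0.5, -0.8]
opening: 0.999
```

```bash
python3 look.py 22 top scene
python3 - <<'E'
from h import *
s,d=pickle.load(open("c_22.pkl","rb")); c=d["top"]
g=c["img"][...,2].astype(float)  # red channel: arm bright, blue plate dark
K=c["mtx"]
L=[];R=[]
for v in range(220,234):
    row=g[v,296:318]; hi=row.max(); th=(hi+np.median(g[v,290:296]))/2
    i=np.where(row>th)[0]; a,b=i[0],i[-1]
    l=296+a-(row[a]-th)/(row[a]-row[a-1]); r=296+b+(row[b]-th)/(row[b]-row[b+1])
    L.append(pix2plane(c,l,v,.106)[:2]);R.append(pix2plane(c,r,v,.106)[:2])
L,R=np.array(L),np.array(R);M=(L+R)/2
print("width",np.linalg.norm(L-R,axis=1).round(4)); f=np.polyfit(M[:,0],M[:,1],1); print("arm dir rad",f[0])
# plate edges at .014 in red/blue ratio
b=c["img"][...,0].astype(float)-c["img"][...,2]
for zz in (.014,):
  l=[];r=[]
  for v in range(212,266):
    row=b[v,278:336]; th=row.max()/2; i=np.where(row>th)[0]; a,e=i[0],i[-1]
    l.append(pix2plane(c,278+a-(row[a]-th)/(row[a]-row[a-1]),v,zz)[:2]); r.append(pix2plane(c,278+e+(row[e]-th)/(row[e]-row[e+1]),v,zz)[:2])
  for q in (l,r):
    q=np.array(q); print("plate dir",np.polyfit(q[:,0],q[:,1],1)[0])
E
```

```text
16.1333 j [ 18.5  19.   93.6   3.3  68.4 140.7] p [0.4365 0.2821 0.2344] F [-0.17  0.53 -0.82] M [-0.061  0.114 -0.002] op 0.999 yaw -123.5
width [0.019  0.019  0.019  0.0189 0.0187 0.0187 0.0189 0.019  0.0189 0.0188
 0.0187 0.0186 0.0192 0.0287]
arm dir rad -0.0784488861333191
plate dir -0.02120551274341579
plate dir -0.018252476731746924
```

Run:
```python
from h import *
for t in("21","22"):
    s,d=pickle.load(open(f"c_{t}.pkl","rb")); c=d["top"];g=c["img"][...,2].astype(float);M=[]
    for v in range(219,232):
        row=g[v,296:318]; th=(row.max()+np.median(g[v,290:296]))/2
        i=np.where(row>th)[0]; a,b=i[0],i[-1]
        l=296+a-(row[a]-th)/(row[a]-row[a-1]); r=296+b+(row[b]-th)/(row[b]-row[b+1])
        M.append(pix2plane(c,(l+r)/2,v,.106)[:2])
    M=np.array(M); p,cov=np.polyfit(M[:,0],M[:,1],1,cov=True); print(p[0],cov[0,0]**.5)
```

```text
-0.016356047973799883 0.00447571805465292
-0.013367236011301978 0.0037085020239391283
```

The arm lies at -0.015 rad and the plate at -0.020 rad, which agree within the noise, so the arm is fully in. Handing in.

```bash
python3 -c "
from rig import bot
print(bot.hand_in())"
```

```text
the job is handed in; nothing more can be done
None
```

The casts are clamped in their bite. I swung the arm in to its stop, tightened the knob until the clutch first slipped, let go and moved the robot aside. I handed in at about 16 s, with no verdict reported.

- **Arm at its stop:** with the knob held, it did not move under a 15 N push, and I kept it lightly pressed inward while tightening. Afterwards the arm measured −0.015 rad and the base plate −0.020 rad, which agree within about 0.005.
- **Clutch:** after about 3.6 rad of screw the skirt stood still while the knob turned on. I measured about 27° (0.47 rad) of slip, inside the 0.1–1.05 wanted. The close-up agrees, with the white line about one tick clockwise of the red mark. Of that slip, 17° came from a second 0.3 rad step I had already queued before seeing the first slip; it could have stopped at about 10°.
- **Casts and bystanders:** before and after pictures from the scene camera show changes only at the press arm, the knob and the robot. The pad sits on the upper cast.

Two things did not go as expected:
- **Fingertips:** they end about 34 mm short of the reported TCP, so my first grip closed on air just above the knob. I confirmed the offset with both depth cameras and went lower.
- **Joint 6:** it came to 163.5° of its 163.58° limit while moving away, and I backed it off.

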